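# Sort the cellar tins, shut the case and drive its catch pin home

## Task

Stow all the small sound tins in the wooden case, and put every small tin whose shape shows it is spoilt (lid blown into a dome, or can crushed) in the white tub. Then close the case's lid fully without slamming it and, using the mallet and never the hand, drive the orange catch pin all the way down; lay the mallet back on its black mat. Leave the other jars, bottles and things where they stand.

Things in the scene. Friction and masses are not known exactly. Their poses are not given: they have to be found in the camera images.
- tin_1: Sound tin, 50 mm across, 56 mm tall, flat top, coloured label, about 0.15 kg. Origin at its centre (28 mm above its underside), z along its axis, up when it stands. May be absent.
- tin_2: Sound tin, 50 mm across, 56 mm tall, flat top, coloured label, about 0.15 kg. Origin at its centre (28 mm above its underside), z along its axis, up when it stands. May be absent.
- tin_3: Sound tin, 50 mm across, 56 mm tall, flat top, coloured label, about 0.15 kg. Origin at its centre (28 mm above its underside), z along its axis, up when it stands. May be absent.
- tin_4: Sound tin, 50 mm across, 56 mm tall, flat top, coloured label, about 0.15 kg. Origin at its centre (28 mm above its underside), z along its axis, up when it stands. May be absent.
- tin_swollen: Spoilt tin: 50 mm across and 56 mm tall in its straight part like a sound one, but its lid has blown into a dome 13 mm higher. Origin 28 mm above its underside, on the axis; z along the axis, up. May be absent (at least one of the two spoilt tins is there).
- tin_squashed: Spoilt tin: crushed to 36 mm tall, 50 mm across at the rims with a bulged belly 55 mm across. Origin at its centre (18 mm above its underside), z along the axis, up. May be absent.
- case: Wooden case fixed to the bench, 150 (x) x 250 (y) x 70 mm high, walls and floor 6 mm, closed by a hinged lid. Origin under its centre at bench level; -x is its front, towards the robot, where a wooden lug (30 x 50 mm, full height) carries the catch pin at x = -90 mm, y = 0. It takes four tins, standing or lying, centred near x = -33 or +33, y = -50 or +50 mm. Position and yaw vary.
- lid (a joint): Lid of the case, 150 x 250 x 8 mm, no handle. Angle in rad: 0 = shut flat on the rim, about 1.7 = standing open, leaning slightly away from the robot. A stiff hinge keeps it where it is left; about 4 N at its free edge moves it. It can be pushed towards the robot with closed fingers from behind its free edge, then pressed down from above.
- lid_hinge (a point): Hinge axis of the lid, at the middle of the case's far (+x) rim, 70 mm above the bench, parallel to the case's y. Its frame turns with the lid.
- lid_edge (a point): Middle of the lid's free edge, 150 mm from the hinge, mid-thickness.
- pin (a joint): Travel of the sprung catch pin, m: 0 to 0.003 = up (open), 0.020 = fully down. It needs about 8 N to drive, and friction holds it where it is left.
- pin_head: Orange round head of the catch pin, 28 mm across, 12 mm thick, on the case's front lug. Origin under its centre, z up. Its top is 113 mm above the bench when up, 94 mm when driven home; the shut lid's top is at 79 mm.
- tub: White open reject tub fixed to the bench, 140 x 140 x 50 mm high, walls 5 mm. Origin under its centre. It changes places with the mallet mat.
- mat: Black rubber mat fixed to the bench, 120 (x) x 220 (y) x 4 mm, the mallet's place. Origin under its centre.
- mallet: Square-headed mallet, about 0.3 kg: black rubber head, 50 mm along the handle, 54 x 54 mm across, any of its four sides can strike; wooden handle 24 x 24 mm square, 140 mm long. Origin at the head's centre; the handle runs along its own -x from 25 to 165 mm. It rests on one side of its head with the handle level, 27 mm above the mat, and balances so when set down.
- mallet_handle (a point): Point on the mallet's handle, 60 mm from the head's centre; a good place to grip, close to the head.
- big_jar: Bystander, to be left alone: glass jar, 90 mm across, 140 mm tall. Origin under its centre.
- jam_jar: Bystander, to be left alone: small amber jam jar with red cap, 60 mm across, 65 mm tall. Origin under its centre.
- jug: Bystander, to be left alone: yellow plastic bottle, 84 mm across, 180 mm tall. Origin under its centre.
- bean_can: Bystander, to be left alone: food can, 66 mm across, 100 mm tall. Origin under its centre.
- jar_lid: Bystander, to be left alone: flat brass jar lid, 72 mm across, 12 mm high. Origin under its centre.
- mug: Bystander, to be left alone: small white mug, 70 mm across, 60 mm tall. Origin under its centre.
Not all that is in view belongs to the job. Several things have the shape of the tub; the one meant has the colours described above.

How it is judged:
By the outcome, as a careful person would: the job done as asked, in the order asked, and still so for the second after the job is handed in, with the robot touching nothing.
Of tin_1, tin_2, tin_3, tin_4 only 3 to 4 are there at a start; the rules pass over those that are not, and their reading is None.
Of tin_swollen, tin_squashed only 1 to 2 are there at a start; the rules pass over those that are not, and their reading is None.
At some moment in a run one of tin_1, tin_2, tin_3, tin_4, tin_swollen, tin_squashed may be knocked a few centimetres aside while the robot is not near it.
Once in a run the grip may slacken for a moment while it holds something.
It also fails if it takes over 210 s, if anything falls off the work surface, if the arm or the gripper's body presses on something with over 40 N, if the wrist force passes 120 N, or if a joint passes its speed limit or range.

## Robot

A 6-joint arm with a two-finger parallel gripper is mounted at the origin on the work surface. World frame = base frame: x ahead of the robot, y to its left, z up, the work surface at z = 0. Lengths are in m, angles in rad, forces in N, time in s.
With the tool pointing down it reaches from about 0.3 to 0.875 m from the base axis. Payload 6.4 kg.
Tool frame: the origin (TCP) lies on the centre line of the jaws, within the pads' length; the fingertips stand 8 mm ahead of it and the grasp point (between the pads) lies 11 mm behind it; z points along the fingers, y is the line along which they close (so a half turn about z gives the same grasp; the last joint's range is limited). The gripper opens to 85 mm and grips with 20 to 120 N. Pads are 22 mm wide; open, the fingers measure 114 mm over their backs; the gripper's body (76 mm by 85 mm) begins 54 mm behind the grasp point. The pads swing forward as they close: fully open they stand 13 mm farther back than shut.
Start: joints at [0.987, 0.181, 1.607, -0, 1.354, -0.206], TCP at [0.212, 0.534, 0.239] pointing down, gripper open.
Joint ranges: [-2.99, 2.99], [-0.89, 2.07], [0.3, 2.58], [-1.14, 4.28], [0, 2.63], [-3.12, 3.12]. Speed limits (rad/s): [2.57, 2.57, 3.01, 3.14, 3.14, 3.14].

## Interface

Orientations are given as a unit quaternion [w, x, y, z].
In Python, from bench import ctrl gives the robot as it stands.
- The arm moves only by the shell command python3 -m handwheel 'ROWS' [OPENING]. ROWS is JSON, a list that holds one entry, the list of rows, each a list of 4 numbers: the shift along the tool's x, y, z each as a share of 20 cm, from -1 to 1, then the turn about the tool's z as a share of 1.5 rad, from -1 to 1. In form: [[[x, y, z, twist], ...]]. A call has 1 to 10 rows; each row is the pose to reach, as a shift and turn from the pose commanded when the call began, along the tool's axes at that moment; what a row does not reach only later rows make up. A row lasts 1/8 s, in which the tool goes at most 62.5 mm and 10.7 degrees, less where a joint would pass 70% of its speed; a pose out of reach is approached as far as the arm can. A call with a number of a shift or a turn outside -1 to 1 is refused whole. A call with a gripper value outside its range is refused whole. OPENING is the finger opening in mm, from 0 to 85.4, set as the call begins (- or left out, the last holds). The fingers move at their own pace and stop on an object; the grip force is fixed at half the most. Time passes only in rows, so rows that repeat a pose let the fingers close. It gives the time, the measured TCP pose, the force, the opening and the grip force at its end, in the units of the state.
- ctrl.get_obs(): the state, without advancing time (a new reading comes with each control period).
- ctrl.camera(name): name is "side" or "top"; returns a dict with "color" (384x512x3 uint8, red, green, blue), "range_z" (384x512 float32, m along the optical axis (not along the pixel's ray), 0 where there is no reading), "K" (3x3 intrinsics, pixels), "distortion" ([k1, k2, p1, p2, k3] as OpenCV has them; the pictures are not rectified), "pose" (4x4, takes a point from camera to world coordinates). Camera axes: x right, y down, z forward; pixel columns grow to the right and rows downward; lengths in m; the calibration is good to about 2 mm. A picture is of the moment at which its call begins.
- ctrl.hand_in(): hands the job in; it is judged then, once.
The state is a dict: "time_s": time; "q": joint angles; "dq": joint speeds; "joint_efforts": joint torques, N m; "eef_pos": TCP position; "eef_rot": TCP orientation; "wrist_force": force on the tool from outside, world axes, zero at the start; "torque": the same for the moment, N m; "opening": opening from 0.0 (shut) to 1.0 (fully open); "grasp_force": force on a finger pad.
Only numpy, scipy, OpenCV 4.12 (cv2) and the standard library are available. Lean on these libraries where they do the work, as an engineer would, in place of code of your own. Each camera call takes 0.05 s, during which the arm holds its last target. There are 200 camera calls.

## Working session

There is one attempt and no reset: what is moved stays moved. The work goes in short steps, Python scripts to look and compute and a shell command to move; the robot and the scene stay as the last step left them, time stands still between calls to the robot, and variables do not carry over. Pictures are saved under pics/ and viewed, at most 14 in all, crops included, and the job is handed in when it is done.

```bash
ls; mkdir -p pics
cat > h.py <<'E'
import numpy as np, cv2
from bench import ctrl
def shot(n):
    c=ctrl.camera(n); np.savez(f'/tmp/{n}.npz',**{k:np.array(c[k]) for k in c}); return c
def load(n): return dict(np.load(f'/tmp/{n}.npz'))
def cloud(c):
    H,W=c['range_z'].shape; u,v=np.meshgrid(np.arange(W),np.arange(H))
    p=cv2.undistortPoints(np.stack([u,v],-1).reshape(-1,1,2).astype(np.float64),c['K'],c['distortion']).reshape(H,W,2)
    z=c['range_z'].astype(float); P=np.dstack([p*z[...,None],z])
    P=P@c['pose'][:3,:3].T+c['pose'][:3,3]; P[z==0]=np.nan
    return P
def save(img,f): cv2.imwrite(f,img[...,::-1])
E
python3 - <<'E'
from h import *
o=ctrl.get_obs(); print(o)
for n in('top','side'):
    c=shot(n); print(n,c['pose'].round(3).tolist()); save(cv2.resize(c['color'],(800,600),interpolation=cv2.INTER_CUBIC),f'pics/{n}0.png')
E
```

```text
pics
{'time_s': 0.0, 'q': array([ 9.86683639e-01,  1.81521907e-01,  1.60799890e+00,  3.02281366e-06,
        1.35379014e+00, -2.06303743e-01]), 'dq': array([ 0.00075765, -0.00234345,  0.00103566,  0.00038218, -0.00074745,
        0.00066373]), 'joint_efforts': array([-3.16303940e-04, -4.44860387e+01, -3.51343524e+01, -4.52304466e-04,
        9.01541964e-03, -3.90405148e-05]), 'eef_pos': array([0.21179517, 0.53400272, 0.2383993 ]), 'eef_rot': array([-3.32133615e-04,  1.87783221e-01,  9.82210122e-01, -7.92352212e-04]), 'wrist_force': array([-0.23289845,  0.40032021,  0.10389829]), 'torque': array([ 0.0351811 ,  0.04313129, -0.03094763]), 'grasp_force': 0.0, 'opening': 0.9980245635989067}
top [[-0.008, -0.998, 0.065, 0.417], [-1.0, 0.008, -0.01, 0.047], [0.009, -0.066, -0.998, 1.334], [0.0, 0.0, 0.0, 1.0]]
side [[-0.874, -0.346, 0.341, -0.066], [-0.485, 0.596, -0.64, 1.112], [0.018, -0.724, -0.689, 1.25], [0.0, 0.0, 0.0, 1.0]]
```

View pics/top0.png

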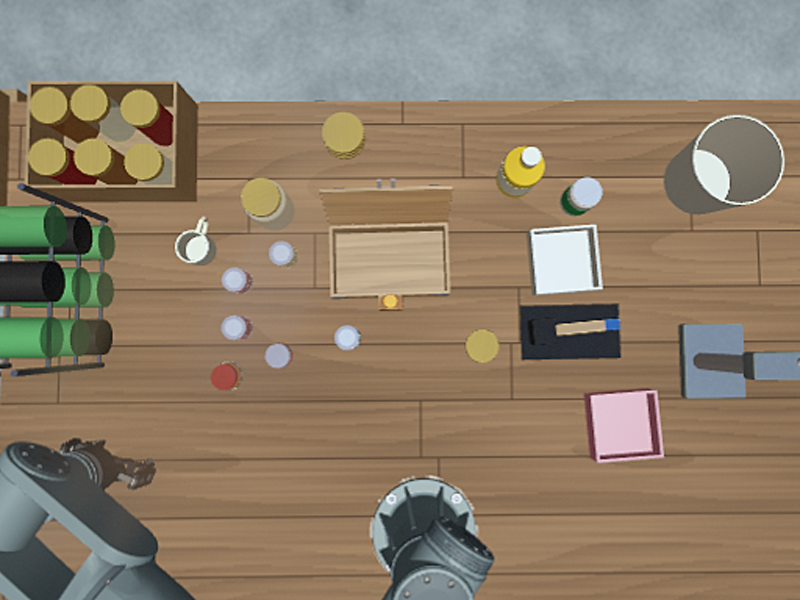

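View pics/side0.png

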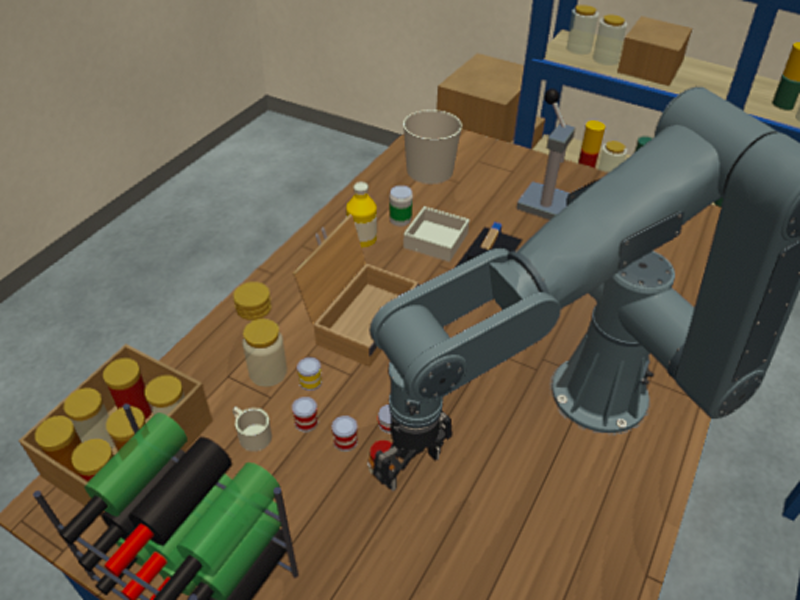

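The top view shows five small grey lids at (282,253), (236,279), (235,327), (278,356) and (347,337). The jam jar (red cap) is at (225,376), the case at (390,260) with its pin at (390,301), and the mat with the mallet at (570,330). There are two tub shapes: white at (565,260) and pink at (624,425). The white one fits the description. Next I'll take measurements and confirm it in a crop.

Run:
```python
from h import *
c=load('top'); P=cloud(c); s=512/800
for n,(u,v) in dict(A=(282,253),B=(236,279),C=(235,327),D=(278,356),E=(347,337)).items():
    u*=s;v*=s; w=P[int(v)-14:int(v)+15,int(u)-14:int(u)+15].reshape(-1,3)
    zc=np.nanmedian(P[int(v)-2:int(v)+3,int(u)-2:int(u)+3,2]); zm=np.nanmax(w[:,2])
    t=w[w[:,2]>zm-.016]; t=t[np.hypot(*(t[:,:2]-np.nanmedian(t[:,:2],0)).T)<.04]
    print(n,'zc %.3f zmax %.3f'%(zc,zm),'mid',((t[:,:2].max(0)+t[:,:2].min(0))/2).round(4),'mean',t[:,:2].mean(0).round(4),'ext',np.ptp(t[:,:2],axis=0).round(3),'z10 %.3f'%np.percentile(t[:,2],10))
def pts(lab,l):
    for u,v in l: print(lab,(u,v),P[int(round(v*s)),int(round(u*s))].round(4))
pts('floorcase',[(390,260)]); pts('pin',[(390,301)]); pts('tub',[(565,260)]);pts('lid',[(324,188),(450,188),(390,190)]); pts('head',[(543,332)]);pts('handle',[(590,327)])
# case rim pts
R=P[120:205,200:300].reshape(-1,3); r=R[(abs(R[:,2]-.07)<.004)]
print('rim',cv2.minAreaRect((r[:,:2]*1000).astype(np.float32)))
g=P[195:235,325:405]; col=c['color'][195:235,325:405].astype(int)
m=(g[...,2]>.04)&(g[...,2]<.075); q=g[m]; print('mallethead',cv2.minAreaRect((q[:,:2]*1000).astype(np.float32)),len(q),np.median(q[:,2]))
m=(g[...,2]>.03)&(col[...,0]>120)&(col[...,0]>col[...,2]+30); q=g[m]; print('handle',cv2.minAreaRect((q[:,:2]*1000).astype(np.float32)),np.median(q[:,2]))
g=P[135:195,330:395];m=(g[...,2]>.042)&(g[...,2]<.06); q=g[m]; print('tub',cv2.minAreaRect((q[:,:2]*1000).astype(np.float32)))
m=(abs(P[...,2])<.015)&(c['color'].max(-1)<50); m[:, :320]=0;m[:,405:]=0;m[:185]=0;m[240:]=0; q=P[m];print('mat',cv2.minAreaRect((q[:,:2]*1000).astype(np.float32)))
def crop(u0,v0,u1,v1): return cv2.resize(c['color'][int(v0*s):int(v1*s),int(u0*s):int(u1*s)],(400,400*(v1-v0)//(u1-u0)),interpolation=cv2.INTER_CUBIC)
a=crop(200,230,400,390);b=crop(500,215,680,475)
h=max(a.shape[0],b.shape[0]);im=np.zeros((h,800,3),np.uint8);im[:a.shape[0],:400]=a;im[:b.shape[0],400:]=b
save(im[:600],'pics/crop1.png')
```

```text
A zc 0.057 zmax 0.062 mid [0.596  0.3004] mean [0.5958 0.3005] ext [0.05 0.05] z10 0.054
B zc 0.057 zmax 0.064 mid [0.5405 0.3996] mean [0.5405 0.3995] ext [0.05 0.05] z10 0.053
C zc 0.058 zmax 0.063 mid [0.4397 0.4003] mean [0.4395 0.3991] ext [0.046 0.052] z10 0.053
D zc 0.036 zmax 0.044 mid [0.3791 0.3108] mean [0.3786 0.3112] ext [0.047 0.05 ] z10 0.033
E zc 0.057 zmax 0.064 mid [0.4163 0.1614] mean [0.4161 0.1622] ext [0.049 0.049] z10 0.053
floorcase (390, 260) [0.586  0.0668 0.0074]
pin (390, 301) [0.4866 0.0658 0.1137]
tub (565, 260) [ 0.5835 -0.3213  0.0058]
lid (324, 188) [0.7498 0.2162 0.    ]
lid (450, 188) [ 0.6949 -0.0489  0.2146]
lid (390, 190) [0.6898 0.0628 0.2137]
head (543, 332) [ 0.4244 -0.256   0.0606]
handle (590, 327) [ 0.4338 -0.361   0.0428]
rim ((565.8887939453125, 70.62222290039062), (181.43922424316406, 249.91470336914062), 1.392995834350586)
mallethead ((432.6740417480469, -327.1726989746094), (53.8915901184082, 193.13124084472656), 5.356129169464111) 524 0.047734841618606416
handle ((433.3915100097656, -337.17523193359375), (23.39065933227539, 103.6029052734375), 5.521327495574951) 0.04319694134512253
tub ((595.8443603515625, -307.1723937988281), (171.27471923828125, 142.6790771484375), 4.152665615081787)
mat ((424.3846130371094, -325.8299255371094), (114.54447174072266, 216.56993103027344), 0.8123756647109985)
```

View pics/crop1.png

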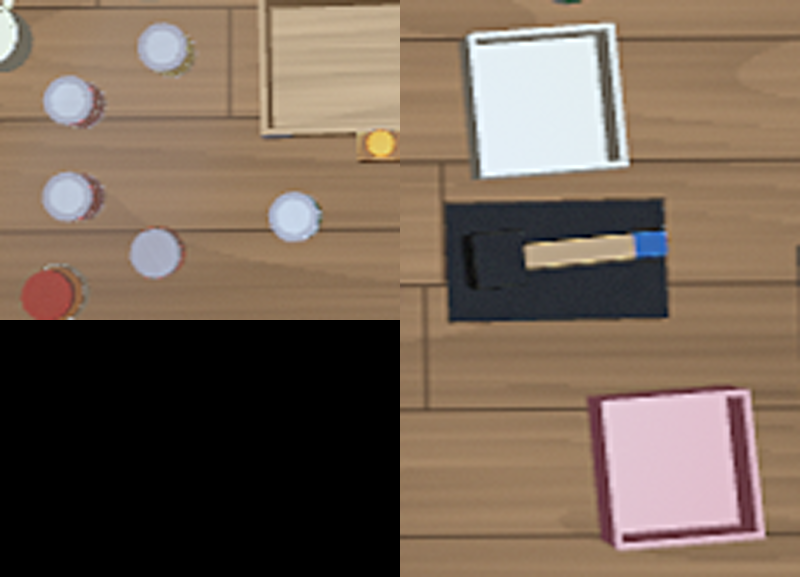

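The crop confirms the white tub at top right; the lower, pink one is a decoy. The tins at (282,253), (236,279), (235,327) and (347,337) are flat and 57 mm high, so they're sound. The one at (278,356) is 36 mm high, so it's the squashed one. First I'll square the tool to the world axes and move towards tin C.

```bash
python3 -m handwheel '[[[-0.4,-0.1,0.2,-0.12],[-0.88,-0.19,0.4,-0.2525],[-0.88,-0.19,0.4,-0.2525],[-0.88,-0.19,0.4,-0.2525],[-0.88,-0.19,0.4,-0.2525],[-0.88,-0.19,0.4,-0.2525]]]' 80
```

```text
time_s: 0.85
eef_pos: [0.3609, 0.4352, 0.16]
eef_rot: [0.0, -0.001, 1.0, 0.0]
wrist_force: [-0.3, 0.1, 0.5]
opening: 0.935
grasp_force: 0.0
```

```bash
cat >> h.py <<'E'
def tins():
    c=shot('top'); P=cloud(c); m=((P[...,2]>.03)&(P[...,2]<.085)).astype(np.uint8)
    n,L=cv2.connectedComponents(m)
    for i in range(1,n):
        q=P[L==i]
        if 60<len(q)<2500:
            q=q[q[:,2]>np.percentile(q[:,2],60)-.008]; e=np.ptp(q[:,:2],axis=0)
            if e.max()<.075 and e.min()>.03 and q[:,0].max()<.9: print('comp',((q.max(0)+q.min(0))/2)[:2].round(4),'ext',e.round(3),'z %.3f'%np.median(q[:,2]))
    o=ctrl.get_obs(); print('tcp',o['eef_pos'].round(4),'t',o['time_s'],'F',o['wrist_force'].round(1),'g',o['grasp_force'],o['opening'])
    return c,P
E
python3 -c "
from h import *
tins()"
```

```text
comp [0.8711 0.5586] ext [0.056 0.052] z 0.072
comp [0.8737 0.6606] ext [0.04  0.057] z 0.071
comp [0.8541 0.78  ] ext [0.032 0.032] z 0.073
comp [ 0.7521 -0.2007] ext [0.056 0.068] z 0.072
comp [0.7597 0.6456] ext [0.031 0.044] z 0.077
comp [ 0.7093 -0.3317] ext [0.056 0.049] z 0.073
comp [0.6872 0.3124] ext [0.068 0.063] z 0.067
comp [0.6206 0.6904] ext [0.07  0.048] z 0.076
comp [0.5963 0.3007] ext [0.051 0.05 ] z 0.057
comp [0.5406 0.3993] ext [0.05  0.048] z 0.056
comp [0.5205 0.6912] ext [0.073 0.047] z 0.073
comp [0.4397 0.3995] ext [0.046 0.051] z 0.057
comp [0.4207 0.685 ] ext [0.068 0.038] z 0.075
comp [0.4163 0.1627] ext [0.049 0.046] z 0.057
comp [0.3775 0.3101] ext [0.05  0.049] z 0.036
comp [0.3355 0.4169] ext [0.045 0.05 ] z 0.065
tcp [0.3608 0.4354 0.1601] t 0.9 F [-0.3 -0.4  0.4] g 0.0 0.9396588558460981
```

```bash
python3 -m handwheel '[[[-0.2,-0.09,0,0],[-0.395,-0.18,0,0],[-0.395,-0.18,0.25,0],[-0.395,-0.18,0.5,0],[-0.395,-0.18,0.675,0],[-0.395,-0.18,0.675,0]]]' 80 && python3 -m handwheel '[[[0,0,0,0],[0,0,0,0],[0,0,0,0],[0,0,0,0],[0,0,0,0]]]' 40
```

```text
time_s: 1.65
eef_pos: [0.4377, 0.3981, 0.022]
eef_rot: [-0.002, -0.001, 1.0, -0.001]
wrist_force: [-0.3, -1.2, 0.8]
opening: 0.939
grasp_force: 0.0
time_s: 2.28
eef_pos: [0.4424, 0.3997, 0.0271]
eef_rot: [0.002, -0.001, 1.0, 0.001]
wrist_force: [-1.5, 1.9, 7.9]
opening: 0.571
grasp_force: 62.1
```

```bash
python3 -m handwheel '[[[0,0,-0.2,0],[0,0,-0.45,0],[0,0,-0.675,0],[-0.12,-0.17,-0.675,0],[-0.25,-0.35,-0.675,0],[-0.37,-0.52,-0.675,0],[-0.5,-0.7,-0.675,0]]]' 40 && python3 -m handwheel '[[[-0.1,-0.2,0,0],[-0.23,-0.45,0,0],[-0.345,-0.695,0,0],[-0.345,-0.695,0,0],[-0.345,-0.695,0,0]]]' && python3 -c "
from h import *
c,P=tins(); save(cv2.resize(c['color'][90:260,100:420],(800,425),interpolation=cv2.INTER_CUBIC),'pics/c2.png')"
```

```text
time_s: 3.15
eef_pos: [0.5416, 0.2575, 0.1605]
eef_rot: [0.001, -0.001, 1.0, 0.0]
wrist_force: [-0.1, -0.6, -1.0]
opening: 0.573
grasp_force: 62.4
time_s: 3.78
eef_pos: [0.6098, 0.1195, 0.1598]
eef_rot: [0.0, -0.0, 1.0, 0.0]
wrist_force: [0.1, 1.3, -1.4]
opening: 0.573
grasp_force: 62.5
comp [0.8739 0.6602] ext [0.042 0.056] z 0.072
comp [0.7625 0.6446] ext [0.037 0.043] z 0.075
comp [ 0.7509 -0.2006] ext [0.054 0.068] z 0.072
comp [ 0.707  -0.3318] ext [0.051 0.048] z 0.070
comp [0.6868 0.312 ] ext [0.067 0.062] z 0.071
comp [0.6205 0.6891] ext [0.071 0.044] z 0.075
comp [0.5962 0.3002] ext [0.05 0.05] z 0.057
comp [0.5406 0.3994] ext [0.05  0.049] z 0.057
comp [0.5205 0.6903] ext [0.073 0.046] z 0.074
comp [0.4207 0.6851] ext [0.068 0.035] z 0.075
comp [0.3792 0.311 ] ext [0.047 0.048] z 0.037
comp [0.3372 0.4169] ext [0.049 0.051] z 0.065
comp [ 0.0482 -0.0609] ext [0.031 0.05 ] z 0.069
tcp [0.6096 0.1202 0.1597] t 3.825 F [ 0.   0.1 -0.5] g 62.46394157409668 0.5698293589303022
```

View pics/c2.png

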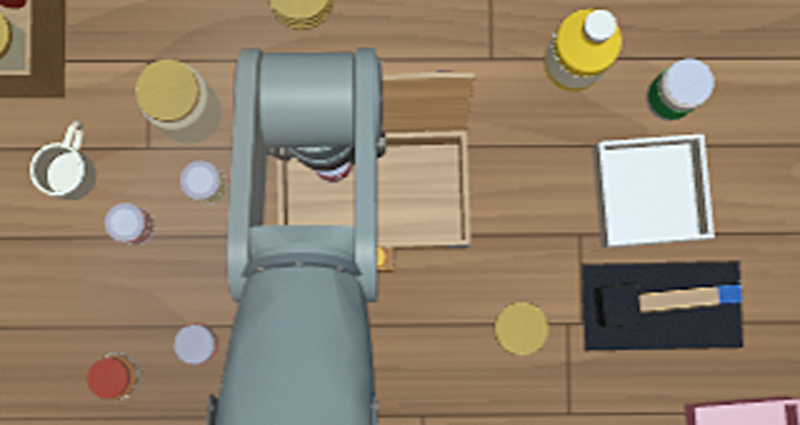

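The picture shows tin C held over the far-left quarter of the case, at about (335,172), and the rest of the scene undisturbed. No more tins turned up where the arm had been. Lowering.

```bash
python3 -m handwheel '[[[0,0,0.2,0],[0,0,0.4,0],[0,0,0.52,0],[0,0,0.6,0],[0,0,0.64,0],[0,0,0.64,0],[0,0,0.64,0]]]' && python3 -m handwheel '[[[0,0,0,0],[0,0,0,0],[0,0,0,0],[0,0,-0.2,0],[0,0,-0.45,0],[0,0,-0.64,0],[0,0.3,-0.64,0],[0,0.6,-0.64,0],[0.03,0.9,-0.64,0],[0.065,0.9,-0.64,0]]]' 70 && python3 -c "
from h import *
tins()" | grep -v 0.6.
```

```text
time_s: 4.7
eef_pos: [0.6104, 0.1204, 0.0332]
eef_rot: [0.001, -0.001, 1.0, 0.0]
wrist_force: [-2.6, 0.4, 5.7]
opening: 0.574
grasp_force: 63.0
time_s: 5.95
eef_pos: [0.5957, 0.3038, 0.1591]
eef_rot: [0.0, -0.003, 1.0, 0.001]
wrist_force: [-0.1, -0.5, 0.1]
opening: 0.822
grasp_force: 0.0
comp [ 0.7485 -0.202 ] ext [0.051 0.072] z 0.069
comp [ 0.7085 -0.3319] ext [0.054 0.049] z 0.072
comp [0.5421 0.3996] ext [0.047 0.049] z 0.057
comp [0.4163 0.1626] ext [0.05  0.047] z 0.057
comp [ 0.048  -0.0606] ext [0.033 0.049] z 0.071
```

```bash
python3 -m handwheel '[[[0,0,0.2,0],[0,0,0.4,0],[0,0,0.6,0],[0,0,0.675,0],[0,0,0.675,0],[0,0,0.675,0]]]' 75 && python3 -m handwheel '[[[0,0,0,0],[0,0,0,0],[0,0,0,0],[0,0,0,0],[0,0,-0.2,0],[0,0,-0.45,0],[0,0,-0.675,0],[0,-0.2,-0.675,0],[0,-0.45,-0.675,0],[-0.03,-0.7,-0.675,0]]]' 40 && python3 -m handwheel '[[[-0.03,-0.25,0,0],[-0.05,-0.5,0,0],[-0.05,-0.7,0,0],[-0.05,-0.7,0,0],[-0.05,-0.7,0,0]]]'
```

```text
time_s: 6.75
eef_pos: [0.5984, 0.2995, 0.0264]
eef_rot: [0.002, -0.0, 1.0, 0.0]
wrist_force: [0.2, 0.5, 0.9]
opening: 0.875
grasp_force: 0.0
time_s: 8.0
eef_pos: [0.6023, 0.1585, 0.1595]
eef_rot: [-0.0, -0.001, 1.0, -0.0]
wrist_force: [-0.1, -1.1, -1.5]
opening: 0.573
grasp_force: 62.5
time_s: 8.62
eef_pos: [0.6128, 0.0199, 0.1593]
eef_rot: [-0.0, -0.0, 1.0, 0.0]
wrist_force: [0.3, 0.3, -1.8]
opening: 0.569
grasp_force: 62.6
```

```bash
python3 -m handwheel '[[[0,0,0.2,0],[0,0,0.4,0],[0,0,0.52,0],[0,0,0.6,0],[0,0,0.64,0],[0,0,0.64,0],[0,0,0.64,0]]]' && python3 -m handwheel '[[[0,0,0,0],[0,0,0,0],[0,0,0,0],[0,0,-0.2,0],[0,0,-0.45,0],[0,0,-0.64,0],[0,0.3,-0.64,0],[0,0.6,-0.64,0],[0.1,0.9,-0.64,0],[0.1,0.9,-0.64,0]]]' 70 && python3 -m handwheel '[[[0.1,0.3,0,0],[0.2,0.6,0,0],[0.25,0.9,0,0],[0.25,0.95,0,0],[0.25,0.95,0,0]]]' 75 && python3 -c "
from h import *
c,P=tins();s=P[100:210,200:300].reshape(-1,3);s=s[abs(s[:,2]-.0615)<.004]
save(cv2.resize(c['color'][90:220,190:320],(520,520),interpolation=cv2.INTER_CUBIC),'pics/c3.png')"
```

```text
time_s: 9.5
eef_pos: [0.614, 0.0199, 0.0324]
eef_rot: [0.001, -0.001, 1.0, -0.0]
wrist_force: [-0.9, -0.1, 1.4]
opening: 0.572
grasp_force: 62.7
time_s: 10.75
eef_pos: [0.591, 0.2037, 0.1591]
eef_rot: [-0.0, -0.003, 1.0, 0.0]
wrist_force: [-0.2, 0.0, 0.5]
opening: 0.82
grasp_force: 0.0
time_s: 11.38
eef_pos: [0.543, 0.389, 0.159]
eef_rot: [-0.0, -0.001, 1.0, -0.0]
wrist_force: [0.7, -1.0, 0.5]
opening: 0.876
grasp_force: 0.0
comp [0.8726 0.6607] ext [0.041 0.056] z 0.073
comp [0.8552 0.7806] ext [0.031 0.031] z 0.073
comp [ 0.7504 -0.1999] ext [0.053 0.067] z 0.073
comp [0.7598 0.6459] ext [0.03  0.045] z 0.075
comp [ 0.7084 -0.3324] ext [0.055 0.052] z 0.071
comp [0.6865 0.3148] ext [0.066 0.067] z 0.070
comp [0.6204 0.6895] ext [0.07  0.047] z 0.076
comp [0.6123 0.021 ] ext [0.048 0.05 ] z 0.063
comp [0.6077 0.1206] ext [0.051 0.05 ] z 0.062
comp [0.5207 0.6901] ext [0.073 0.047] z 0.073
comp [0.4208 0.6853] ext [0.068 0.036] z 0.074
comp [0.4163 0.1627] ext [0.049 0.046] z 0.057
comp [0.3792 0.3114] ext [0.047 0.048] z 0.036
tcp [0.5433 0.388  0.1589] t 11.425 F [-0.1 -1.  -0.4] g 0.0 0.8768582388318504
```

View pics/c3.png

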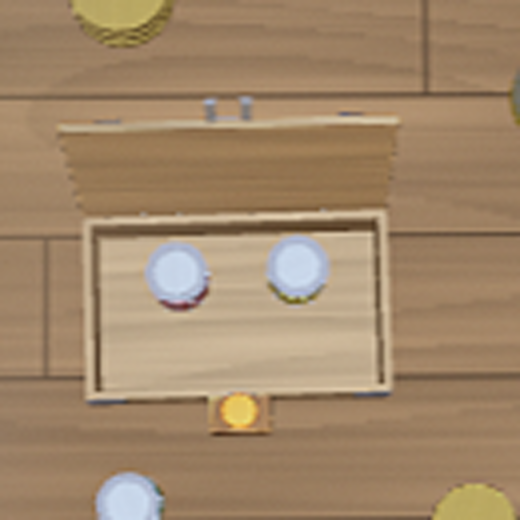

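The picture shows both tins upright in the far row, at (178,272) and (298,266). Next is tin B, into the near-left slot.

```bash
python3 -m handwheel '[[[0,0.047,0.2,0],[0,0.047,0.4,0],[0,0.047,0.6,0],[0,0.047,0.675,0],[0,0.047,0.675,0],[0,0.047,0.675,0]]]' 75 && python3 -m handwheel '[[[0,0,0,0],[0,0,0,0],[0,0,0,0],[0,0,0,0],[0,0,-0.2,0],[0,0,-0.45,0],[0,0,-0.675,0],[0,-0.2,-0.675,0],[0,-0.45,-0.675,0],[-0.01,-0.7,-0.675,0]]]' 40 && python3 -m handwheel '[[[-0.01,-0.25,0,0],[-0.01,-0.5,0,0],[-0.01,-0.7,0,0],[-0.01,-0.7,0,0],[-0.01,-0.7,0,0]]]'
```

```text
time_s: 12.18
eef_pos: [0.5444, 0.3989, 0.0264]
eef_rot: [0.001, -0.0, 1.0, 0.001]
wrist_force: [-0.0, 0.5, 1.1]
opening: 0.877
grasp_force: 0.0
time_s: 13.42
eef_pos: [0.5441, 0.2577, 0.1593]
eef_rot: [-0.0, -0.001, 1.0, -0.0]
wrist_force: [1.7, -0.1, -2.7]
opening: 0.573
grasp_force: 62.7
time_s: 14.05
eef_pos: [0.5468, 0.1192, 0.1593]
eef_rot: [-0.0, -0.0, 1.0, 0.0]
wrist_force: [-0.1, 0.1, -2.7]
opening: 0.576
grasp_force: 62.9
```

```bash
python3 -m handwheel '[[[0,0,0.2,0],[0,0,0.4,0],[0,0,0.52,0],[0,0,0.6,0],[0,0,0.64,0],[0,0,0.64,0],[0,0,0.64,0]]]' && python3 -m handwheel '[[[0,0,0,0],[0,0,0,0],[0,0,0,0],[0,0,-0.2,0],[0,0,-0.45,0],[0,0,-0.64,0],[0.2,0.1,-0.64,0],[0.4,0.215,-0.64,0],[0.648,0.215,-0.64,0],[0.648,0.215,-0.64,0]]]' 70 && python3 -c "
from h import *
tins()" | grep -v '0\.[67]. 0\.[67]'; python3 -m handwheel '[[[0,0,0.2,0],[0,0,0.4,0],[0,0,0.6,0],[0,0,0.675,0],[0,0,0.675,0],[0,0,0.675,0]]]' 75
```

```text
time_s: 14.92
eef_pos: [0.548, 0.1193, 0.0323]
eef_rot: [0.001, -0.001, 1.0, 0.0]
wrist_force: [-0.1, 1.3, 2.9]
opening: 0.572
grasp_force: 63.1
time_s: 16.18
eef_pos: [0.4136, 0.1621, 0.1584]
eef_rot: [-0.001, -0.001, 1.0, -0.0]
wrist_force: [0.7, 0.1, 0.1]
opening: 0.817
grasp_force: 0.0
comp [0.8717 0.5583] ext [0.056 0.051] z 0.072
comp [0.8549 0.7799] ext [0.032 0.032] z 0.075
comp [0.7644 0.6461] ext [0.04  0.045] z 0.075
comp [ 0.7516 -0.1997] ext [0.056 0.067] z 0.074
comp [ 0.707  -0.3321] ext [0.052 0.049] z 0.070
comp [0.6864 0.3153] ext [0.066 0.068] z 0.071
comp [0.6207 0.6918] ext [0.071 0.048] z 0.074
comp [0.612  0.0209] ext [0.048 0.05 ] z 0.063
comp [0.608  0.1205] ext [0.05 0.05] z 0.063
comp [0.5446 0.1207] ext [0.05  0.049] z 0.063
comp [0.5207 0.6923] ext [0.072 0.05 ] z 0.074
comp [0.4207 0.6848] ext [0.068 0.037] z 0.075
comp [0.3373 0.4173] ext [0.049 0.051] z 0.065
comp [0.0488 0.063 ] ext [0.034 0.052] z 0.072
comp [ 0.0482 -0.0606] ext [0.033 0.049] z 0.070
tcp [0.4163 0.1619 0.1593] t 16.225 F [-0.3 -0.7  1. ] g 0.0 0.8203927543546227
time_s: 16.98
eef_pos: [0.419, 0.1618, 0.0256]
eef_rot: [0.001, -0.0, 1.0, 0.0]
wrist_force: [0.6, -0.7, -0.8]
opening: 0.876
grasp_force: 0.0
```

```bash
python3 -m handwheel '[[[0,0,0,0],[0,0,0,0],[0,0,0,0],[0,0,0,0],[0,0,-0.2,0],[0,0,-0.45,0],[0,0,-0.675,0],[-0.25,0,-0.675,0],[-0.45,0,-0.675,0],[-0.66,-0.1,-0.675,0]]]' 40 && python3 -m handwheel '[[[0,-0.25,0,0],[0,-0.5,0,0],[0,-0.618,0,0],[0,-0.618,0,0],[0,-0.618,0,0]]]'
```

```text
time_s: 18.23
eef_pos: [0.5505, 0.1426, 0.1602]
eef_rot: [0.001, -0.001, 1.0, 0.0]
wrist_force: [0.4, -0.1, -1.9]
opening: 0.57
grasp_force: 62.6
time_s: 18.85
eef_pos: [0.5493, 0.0188, 0.1595]
eef_rot: [0.0, -0.0, 1.0, 0.0]
wrist_force: [-1.5, 0.7, -0.4]
opening: 0.572
grasp_force: 62.7
```

```bash
python3 -m handwheel '[[[0,0,0.2,0],[0,0,0.4,0],[0,0,0.52,0],[0,0,0.6,0],[0,0,0.64,0],[0,0,0.64,0],[0,0,0.64,0]]]' && python3 -m handwheel '[[[0,0,0,0],[0,0,0,0],[0,0,0,0],[0,0,-0.2,0],[0,0,-0.45,0],[0,0,-0.64,0],[0,0.25,-0.64,0],[0.1,0.5,-0.64,0],[0.2,0.75,-0.64,0],[0.4,0.9,-0.64,0]]]' 70 && python3 -m handwheel '[[[0.2,0.3,0,0],[0.446,0.56,0,0],[0.446,0.56,0,0],[0.446,0.56,0,0]]]' 80 && python3 -c "
from h import *
tins()" | grep -v '0\.[67]. 0\.[67]'
```

```text
time_s: 19.73
eef_pos: [0.5502, 0.0184, 0.0321]
eef_rot: [0.001, -0.001, 1.0, -0.0]
wrist_force: [0.4, -0.5, -1.3]
opening: 0.568
grasp_force: 62.9
time_s: 20.98
eef_pos: [0.4691, 0.2, 0.1596]
eef_rot: [0.001, -0.001, 1.0, 0.0]
wrist_force: [0.9, 0.6, 0.5]
opening: 0.824
grasp_force: 0.0
time_s: 21.48
eef_pos: [0.3795, 0.3106, 0.1594]
eef_rot: [0.0, -0.002, 1.0, -0.0]
wrist_force: [0.2, -0.2, -1.6]
opening: 0.935
grasp_force: 0.0
comp [0.8718 0.558 ] ext [0.056 0.051] z 0.073
comp [0.7653 0.6455] ext [0.041 0.043] z 0.074
comp [ 0.7541 -0.2   ] ext [0.061 0.067] z 0.071
comp [ 0.71   -0.3323] ext [0.058 0.048] z 0.070
comp [0.6867 0.3154] ext [0.068 0.069] z 0.071
comp [0.6205 0.6906] ext [0.07 0.05] z 0.075
comp [0.612 0.021] ext [0.048 0.05 ] z 0.063
comp [0.5473 0.0199] ext [0.05  0.046] z 0.062
comp [0.5207 0.6904] ext [0.072 0.048] z 0.075
comp [0.4207 0.6841] ext [0.068 0.036] z 0.075
comp [0.049 0.063] ext [0.034 0.052] z 0.070
comp [ 0.0497 -0.0605] ext [0.034 0.049] z 0.072
tcp [0.3804 0.3099 0.1594] t 21.525 F [ 0.4 -0.9  0.1] g 0.0 0.9374571842929833
```

```bash
python3 -m handwheel '[[[0,0,0.2,0],[0,0,0.4,0],[0,0,0.6,0],[0,0,0.7,0],[0,0,0.735,0],[0,0,0.735,0],[0,0,0.735,0]]]' 80 && python3 -m handwheel '[[[0,0,0,0],[0,0,0,0],[0,0,0,0],[0,0,0,0],[0,0,-0.2,0],[0,0,-0.45,0],[0,0,-0.735,0],[0,0,-0.735,0],[0,-0.25,-0.735,0],[0,-0.5,-0.735,0]]]' 40 && python3 -m handwheel '[[[0,-0.25,0,0],[0,-0.5,0,0],[0,-0.75,0,0],[0,-1,0,0],[0,-1,0,0]]]' && python3 -m handwheel '[[[-0.1,-0.25,0,0],[-0.3,-0.5,0,0],[-0.5,-0.75,0,0],[-0.7,-1,0,0],[-0.9,-1,0,0],[-1,-1,0,0]]]' && python3 -m handwheel '[[[0,-0.25,0,0],[0,-0.5,0,0],[0,-0.65,0,0],[0,-0.65,0,0],[0,-0.65,0,0],[0,-0.65,0,0]]]'
```

```text
time_s: 22.4
eef_pos: [0.3812, 0.3101, 0.0133]
eef_rot: [0.001, -0.0, 1.0, 0.0]
wrist_force: [0.9, -0.0, -0.1]
opening: 0.934
grasp_force: 0.0
time_s: 23.65
eef_pos: [0.3788, 0.2091, 0.1581]
eef_rot: [-0.001, -0.002, 1.0, -0.0]
wrist_force: [0.4, -0.7, -1.8]
opening: 0.612
grasp_force: 64.7
time_s: 24.28
eef_pos: [0.3797, 0.0074, 0.1584]
eef_rot: [-0.001, 0.002, 1.0, -0.0]
wrist_force: [-0.4, 0.1, -2.0]
opening: 0.609
grasp_force: 64.8
time_s: 25.02
eef_pos: [0.5819, -0.1889, 0.1573]
eef_rot: [-0.001, -0.0, 1.0, 0.001]
wrist_force: [0.2, -0.9, -2.2]
opening: 0.608
grasp_force: 64.8
time_s: 25.78
eef_pos: [0.5808, -0.3178, 0.1587]
eef_rot: [-0.0, -0.001, 1.0, 0.001]
wrist_force: [-0.3, 0.2, -1.5]
opening: 0.614
grasp_force: 64.8
```

```bash
python3 -m handwheel '[[[0,0,0.2,0],[0,0,0.4,0],[0,0,0.55,0],[0,0,0.65,0],[0,0,0.695,0],[0,0,0.695,0],[0,0,0.695,0]]]' && python3 -m handwheel '[[[0,0,0,0],[0,0,0,0],[0,0,0,0],[0,0,-0.2,0],[0,0,-0.45,0],[0,0,-0.695,0],[0,0.25,-0.695,0],[0,0.5,-0.695,0],[0,0.75,-0.695,0],[0,1,-0.695,0]]]' 68 && python3 -m handwheel '[[[0,0.2,-0.1,0],[0,0.5,-0.3,0],[0,0.8,-0.5,0],[0,0.9,-0.6,0],[0,0.9,-0.6,0]]]' 0
python3 - <<'E'
from h import *
c,P=tins()
save(np.hstack([cv2.resize(c['color'][90:240,170:320],(400,400)),cv2.resize(c['color'][120:270,310:460],(400,400),interpolation=cv2.INTER_CUBIC)]),'pics/c4.png')
g=P[195:235,325:405]; col=c['color'][195:235,325:405].astype(int)
m=(g[...,2]>.035)&(g[...,2]<.05)&(col.max(-1)>110); q=g[m]; print('handle',cv2.minAreaRect((q[:,:2]*1000).astype(np.float32)),np.median(q[:,2]))
m=(g[...,2]>.052)&(col.max(-1)<80); q=g[m]; print('head',cv2.minAreaRect((q[:,:2]*1000).astype(np.float32)),np.median(q[:,2]))
w=P[60:130,190:310];m=w[...,2]>.195;m&=w[...,2]<.23;q=w[m];print('lid edge',cv2.minAreaRect((q[:,:2]*1000).astype(np.float32)),np.nanmax(q[:,2]),np.median(q,0))
w=P[175:205,235:270];m=w[...,2]>.105;q=w[m];print('pin',q.mean(0),len(q))
E
```

```text
time_s: 26.65
eef_pos: [0.5815, -0.3204, 0.0218]
eef_rot: [0.001, -0.001, 1.0, -0.001]
wrist_force: [0.2, 0.8, -1.5]
opening: 0.609
grasp_force: 64.8
time_s: 27.9
eef_pos: [0.5803, -0.1183, 0.1596]
eef_rot: [0.0, -0.0, 1.0, -0.0]
wrist_force: [0.3, 0.1, -0.4]
opening: 0.797
grasp_force: 0.0
time_s: 28.52
eef_pos: [0.5815, 0.0626, 0.2829]
eef_rot: [0.003, -0.002, 1.0, -0.0]
wrist_force: [-0.1, 0.2, 0.1]
opening: -0.005
grasp_force: 0.0
comp [ 0.7501 -0.2002] ext [0.053 0.068] z 0.070
comp [0.7606 0.6463] ext [0.035 0.045] z 0.074
comp [ 0.7075 -0.3322] ext [0.053 0.049] z 0.070
comp [0.6838 0.3153] ext [0.06  0.068] z 0.069
comp [0.6206 0.691 ] ext [0.071 0.048] z 0.075
comp [ 0.5779 -0.3178] ext [0.051 0.051] z 0.041
comp [0.5206 0.6916] ext [0.072 0.049] z 0.073
comp [0.4207 0.6839] ext [0.068 0.035] z 0.074
comp [0.3373 0.4163] ext [0.049 0.05 ] z 0.065
tcp [0.5807 0.0612 0.2807] t 28.575 F [-0.4 -0.4 -1.1] g 0.0 0.0006135013781269966
handle ((435.1238708496094, -354.8376770019531), (23.38790512084961, 138.27740478515625), 5.360207557678223) 0.04340886277755285
head ((425.8599853515625, -255.86505126953125), (53.09290313720703, 49.35164260864258), 7.292733192443848) 0.05808544161544682
lid edge ((690.3627319335938, 74.04491424560547), (11.671506881713867, 248.46070861816406), 1.0840487480163574) 0.2191036220166187 [0.69026932 0.17527687 0.21095315]
pin [0.45885209 0.04603984 0.55349233] 335
```

View pics/c4.png

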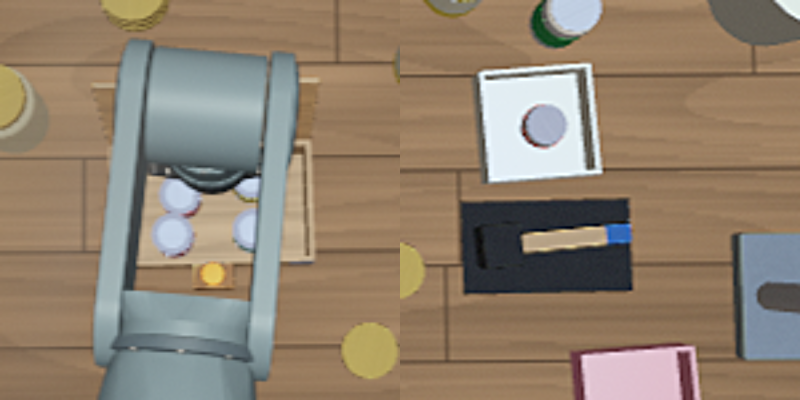

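The picture shows four tins in the case, at (180,195), (173,235), (247,190) and (247,230), and the squashed tin in the white tub at (545,125). Next I'll take the closed fingers over the lid to come down behind its free edge.

```bash
python3 -m handwheel '[[[-0.25,-0.13,0,0],[-0.5,-0.13,0,0],[-0.77,-0.13,0,0],[-0.77,-0.13,0,0],[-0.77,-0.13,0.2,0],[-0.77,-0.13,0.42,0],[-0.77,-0.13,0.42,0],[-0.77,-0.13,0.42,0]]]' 0
python3 - <<'E'
from h import *
c,P=tins()
d=shot('side')
save(np.hstack([cv2.resize(c['color'][90:240,170:320],(400,400)),cv2.resize(d['color'][120:250,180:310],(400,400),interpolation=cv2.INTER_CUBIC)]),'pics/c5.png')
E
```

```text
time_s: 29.58
eef_pos: [0.7345, 0.0336, 0.1969]
eef_rot: [0.001, -0.0, 1.0, -0.0]
wrist_force: [1.4, -0.5, 0.3]
opening: 0.001
grasp_force: 0.0
comp [0.8715 0.5606] ext [0.057 0.056] z 0.073
comp [0.8723 0.6603] ext [0.04  0.055] z 0.072
comp [0.8632 0.7367] ext [0.031 0.049] z 0.070
comp [0.777  0.6451] ext [0.064 0.044] z 0.077
comp [ 0.7518 -0.1998] ext [0.056 0.066] z 0.073
comp [ 0.7072 -0.3318] ext [0.051 0.048] z 0.071
comp [0.6869 0.3127] ext [0.067 0.063] z 0.069
comp [0.6196 0.6907] ext [0.073 0.048] z 0.074
comp [ 0.5777 -0.3177] ext [0.051 0.05 ] z 0.041
comp [0.5206 0.6919] ext [0.073 0.049] z 0.073
comp [0.4207 0.6838] ext [0.068 0.034] z 0.075
comp [0.3373 0.4166] ext [0.049 0.05 ] z 0.065
comp [ 0.0483 -0.0608] ext [0.033 0.05 ] z 0.068
tcp [0.7352 0.0337 0.1981] t 29.625 F [ 0.  -0.4  0.3] g 0.0 0.002159944943163425
```

View pics/c5.png

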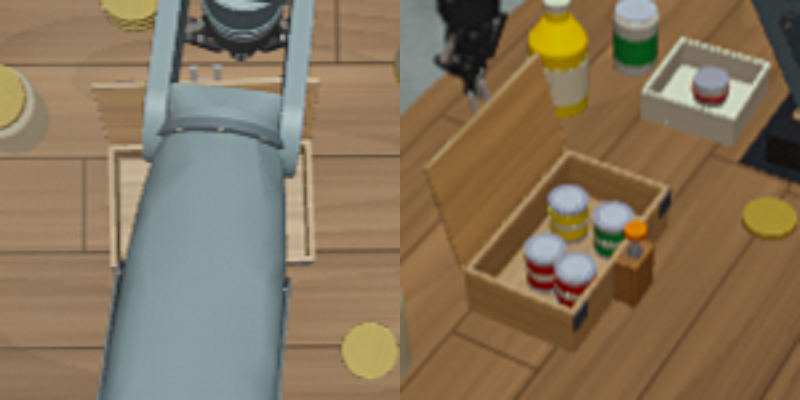

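The picture shows all four tins upright in the case and the fingers behind the lid's free edge. Now closing the lid slowly along its arc.

```bash
python3 -m handwheel '[[[0.1,0,0,0],[0.17,0,0,0],[0.22,0,0,0],[0.26,0,0,0],[0.3,0,0,0],[0.34,0,0,0],[0.37,0,-0.005,0],[0.4,0,-0.01,0]]]' 0 && python3 -m handwheel '[[[0.045,0,0.005,0],[0.09,0,0.018,0],[0.135,0,0.03,0],[0.177,0,0.045,0],[0.215,0,0.07,0],[0.255,0,0.092,0],[0.295,0,0.116,0],[0.33,0,0.14,0]]]' && python3 -m handwheel '[[[0.03,0,0.033,0],[0.06,0,0.067,0],[0.09,0,0.1,0],[0.12,0,0.135,0],[0.14,0,0.18,0],[0.16,0,0.225,0],[0.185,0,0.27,0]]]' && python3 -m handwheel '[[[0.01,0,0.03,0],[0.018,0,0.055,0],[0.025,0,0.08,0],[0.03,0,0.095,0],[0.03,0,0.11,0],[0.03,0,0.125,0],[0.03,0,0.14,0],[0.03,0,0.14,0]]]'
```

```text
time_s: 30.68
eef_pos: [0.6534, 0.0344, 0.1964]
eef_rot: [-0.001, -0.0, 1.0, 0.0]
wrist_force: [3.3, 0.1, -1.2]
opening: 0.0
grasp_force: 1.3
time_s: 31.68
eef_pos: [0.5876, 0.0344, 0.1687]
eef_rot: [-0.0, -0.0, 1.0, 0.0]
wrist_force: [1.3, -0.1, 0.4]
opening: -0.001
grasp_force: 0.9
time_s: 32.55
eef_pos: [0.5511, 0.0342, 0.1146]
eef_rot: [0.0, -0.0, 1.0, 0.0]
wrist_force: [1.3, 0.2, 0.1]
opening: 0.006
grasp_force: 0.6
time_s: 33.55
eef_pos: [0.5451, 0.0342, 0.087]
eef_rot: [-0.0, -0.0, 1.0, 0.0]
wrist_force: [-0.5, 0.2, -0.3]
opening: -0.002
grasp_force: 0.0
```

```bash
python3 -m handwheel '[[[0,0,0.01,0],[0,0,0.02,0],[0,0,0.03,0],[0,0,0.035,0],[0,0,0.035,0],[0,0,0.035,0]]]'
python3 - <<'E'
from h import *
d=shot('side');P=cloud(d)
save(cv2.resize(d['color'][120:250,150:330],(720,520),interpolation=cv2.INTER_CUBIC),'pics/c6.png')
w=P[120:250,150:330]; m=(w[...,0]>.51)&(w[...,0]<.66)&(w[...,1]>.12)&(w[...,1]<.19)&(w[...,2]>.04)&(w[...,2]<.2)
q=w[m];print(len(q),np.linalg.lstsq(np.c_[q[:,0]-.58,np.ones(len(q))],q[:,2],rcond=None)[0],np.percentile(q[:,2],[5,50,95]))
E
```

```text
time_s: 34.3
eef_pos: [0.5456, 0.0342, 0.0861]
eef_rot: [-0.0, -0.001, 1.0, -0.0]
wrist_force: [-23.1, 0.0, 49.1]
opening: 0.002
grasp_force: 24.7
525 [0.00531421 0.08036517] [0.07544359 0.08036974 0.08550308]
```

View pics/c6.png

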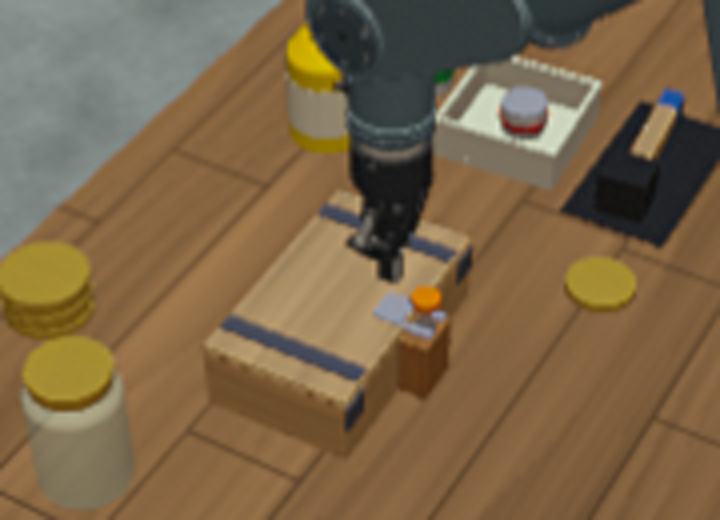

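The picture shows the lid flat and shut, with the hasp prongs straddling the orange pin at (425,300). Backing off and going to the mallet.

```bash
python3 -m handwheel '[[[0,0,-0.05,0],[0,0,-0.3,0],[0,0,-0.6,0],[0,-0.2,-0.6,0],[0.1,-0.4,-0.6,0],[0.25,-0.6,-0.6,0],[0.4,-0.8,-0.6,0],[0.5755,-1,-0.6,0],[0.5755,-1,-0.6,0]]]' && python3 -m handwheel '[[[0,-0.2,0,0.1],[0,-0.4,0,0.2],[0,-0.6,0,0.3],[0,-0.719,0,0.42],[0,-0.719,0,0.54],[0,-0.719,0,0.66],[0,-0.719,0,0.78],[0,-0.719,0,0.9],[0,-0.719,0,0.985],[0,-0.719,0,0.985]]]' 60; python3 -c "
from h import *
c=shot('side');o=ctrl.get_obs();print(o['eef_pos'],o['eef_rot'],o['q'])
P=cloud(c);w=P;m=(w[...,0]>.51)&(w[...,0]<.66)&(w[...,1]>-.04)&(w[...,1]<.19)&(w[...,2]>.04)&(w[...,2]<.2)
q=w[m];print(len(q),np.linalg.lstsq(np.c_[q[:,0]-.58,np.ones(len(q))],q[:,2],rcond=None)[0])
m=(w[...,0]>.46)&(w[...,0]<.52)&(w[...,1]>.04)&(w[...,1]<.1)&(w[...,2]>.095)&(w[...,2]<.13)
q=w[m];print('pin',(q.min(0)+q.max(0))/2,np.ptp(q,axis=0),len(q))
c,P=tins();w=P;m=(w[...,0]>.46)&(w[...,0]<.52)&(w[...,1]>.04)&(w[...,1]<.1)&(w[...,2]>.1)&(w[...,2]<.13);q=w[m];print('pin',(q.min(0)+q.max(0))/2,np.ptp(q,axis=0),len(q),np.median(q[:,2]))
"
```

```text
time_s: 35.48
eef_pos: [0.4287, -0.1682, 0.2003]
eef_rot: [-0.0, 0.002, 1.0, -0.0]
wrist_force: [1.2, 0.4, -0.3]
opening: -0.001
grasp_force: 0.0
time_s: 36.72
eef_pos: [0.4312, -0.3091, 0.2002]
eef_rot: [-0.0, 0.672, 0.74, 0.0]
wrist_force: [-0.1, -0.6, -0.7]
opening: 0.703
grasp_force: 0.0
[ 0.43112005 -0.30916254  0.20018459] [-1.91989604e-06  6.71707547e-01  7.40816407e-01  1.52451440e-04] [-8.46217041e-01  1.20846059e-01  1.75767185e+00  3.17563095e-04
  1.26311196e+00 -9.44086850e-01]
1588 [-0.00052951  0.08034241]
pin [0.48827264 0.06831073 0.10707731] [0.02820474 0.02742727 0.02196826] 44
comp [0.8714 0.5623] ext [0.055 0.06 ] z 0.075
comp [0.873 0.66 ] ext [0.039 0.055] z 0.069
comp [0.7643 0.6457] ext [0.039 0.046] z 0.075
comp [ 0.7505 -0.202 ] ext [0.053 0.071] z 0.072
comp [ 0.7066 -0.3323] ext [0.052 0.05 ] z 0.073
comp [0.6868 0.3153] ext [0.066 0.068] z 0.068
comp [0.6204 0.6908] ext [0.07 0.05] z 0.075
comp [ 0.5777 -0.3186] ext [0.051 0.049] z 0.041
comp [0.5207 0.69  ] ext [0.072 0.046] z 0.074
comp [ 0.4262 -0.2628] ext [0.056 0.066] z 0.058
comp [0.4208 0.6843] ext [0.068 0.033] z 0.076
comp [ 0.4064 -0.6587] ext [0.064 0.067] z 0.032
comp [0.3373 0.4169] ext [0.049 0.05 ] z 0.065
tcp [ 0.431  -0.3093  0.2002] t 36.825 F [ 0.2 -0.4 -0.1] g 0.0 0.6989817907486491
pin [0.4898538  0.06900711 0.11148394] [0.02553736 0.02545535 0.01019786] 60 0.11090769954383606
```

```bash
python3 -m handwheel '[[[0,0,0.25,0],[0,0,0.5,0],[0,0,0.7,0],[0,0,0.8,0],[0,0,0.86,0],[0,0,0.9,0],[0,0,0.9,0],[0,0,0.9,0]]]' 60 && python3 -m handwheel '[[[0,0,0,0],[0,0,0,0],[0,0,0,0],[0,0,0,0],[0,0,0,0],[0,0,-0.05,0],[0,0,-0.1,0],[0,0,-0.1,0],[0,0,-0.1,0]]]' 10 && python3 -c "
from h import *
c=shot('side');save(cv2.resize(c['color'][90:220,260:390],(400,400),interpolation=cv2.INTER_CUBIC),'pics/c7.png');print(ctrl.get_obs()['torque'])"
```

```text
time_s: 37.83
eef_pos: [0.431, -0.3103, 0.0212]
eef_rot: [0.001, 0.673, 0.74, -0.0]
wrist_force: [0.6, 0.1, -0.2]
opening: 0.708
grasp_force: 0.0
time_s: 38.95
eef_pos: [0.4304, -0.3096, 0.0403]
eef_rot: [0.0, 0.673, 0.74, -0.0]
wrist_force: [-0.5, -1.1, -4.2]
opening: 0.272
grasp_force: 59.2
[-0.13098191 -0.0216455  -0.05088045]
```

View pics/c7.png

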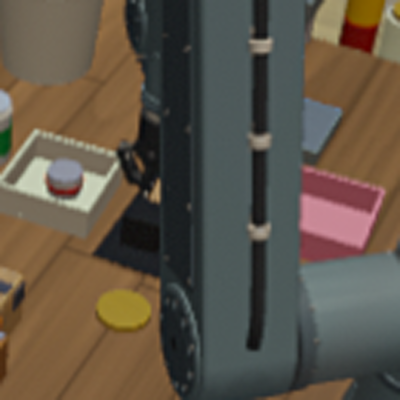

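Mallet gripped (opening 24 mm, about 4 N of weight). Lifting and carrying it over the pin.

```bash
python3 -m handwheel '[[[0,0,-0.2,0],[0,0,-0.4,0],[0,0,-0.6,0],[0,0,-0.8,0],[0.2,0.1,-0.8,0],[0.4,0.22,-0.8,0],[0.6,0.35,-0.8,0],[0.8,0.476,-0.8,0],[0.8,0.476,-0.8,0]]]' && python3 -m handwheel '[[[0.2,0,0,0],[0.4,0,0,0],[0.6,0,0,0],[0.795,0,0,0],[0.795,0,0.1,0],[0.795,0,0.2,0],[0.795,0,0.2,0]]]'
python3 - <<'E'
from h import *
c,P=tins();d=shot('side');Q=cloud(d);print(ctrl.get_obs()['eef_rot'])
for w in(P,Q):
    col=c['color'] if w is P else d['color']
    m=(w[...,0]>.44)&(w[...,0]<.54)&(w[...,1]>.02)&(w[...,1]<.12)&(w[...,2]>.14)&(w[...,2]<.26)&(col.max(-1)<90)
    q=w[m];print(len(q)); 
    if len(q): print(cv2.minAreaRect((q[:,:2]*1000).astype(np.float32)),np.percentile(q[:,2],[2,50,98]))
save(np.hstack([cv2.resize(c['color'][110:230,190:310],(400,400)),cv2.resize(d['color'][130:250,180:300],(400,400),interpolation=cv2.INTER_CUBIC)]),'pics/c8.png')
E
```

```text
time_s: 40.12
eef_pos: [0.5107, -0.1384, 0.1997]
eef_rot: [-0.001, 0.671, 0.741, 0.0]
wrist_force: [-1.4, -0.3, -2.1]
opening: 0.273
grasp_force: 60.0
time_s: 41.0
eef_pos: [0.4935, 0.0165, 0.1585]
eef_rot: [-0.002, 0.673, 0.739, -0.001]
wrist_force: [0.5, 0.4, -3.3]
opening: 0.272
grasp_force: 59.8
comp [0.8541 0.7799] ext [0.032 0.032] z 0.073
comp [0.7645 0.6449] ext [0.041 0.043] z 0.077
comp [ 0.754  -0.1992] ext [0.061 0.066] z 0.072
comp [ 0.7068 -0.3322] ext [0.052 0.049] z 0.072
comp [0.6865 0.3123] ext [0.067 0.063] z 0.070
comp [0.6198 0.6919] ext [0.073 0.05 ] z 0.076
comp [ 0.5779 -0.3185] ext [0.051 0.05 ] z 0.041
comp [0.5206 0.6908] ext [0.072 0.046] z 0.073
comp [0.4207 0.685 ] ext [0.068 0.035] z 0.075
comp [0.3372 0.4175] ext [0.049 0.05 ] z 0.066
comp [ 0.0488 -0.0606] ext [0.032 0.05 ] z 0.071
tcp [0.4945 0.0163 0.1596] t 41.05 F [-0.3  0.6 -3.3] g 59.82856035232544 0.27137206413196796
[-1.14396371e-04  6.73297837e-01  7.39371344e-01 -1.56053116e-04]
53
((459.778564453125, 48.02901077270508), (63.27889633178711, 21.844654083251953), 60.7550048828125) [0.15820265 0.19592857 0.23878829]
551
((490.73846435546875, 59.450523376464844), (97.38616943359375, 78.97802734375), 0.5069118142127991) [0.14985677 0.19815659 0.25759045]
```

View pics/c8.png

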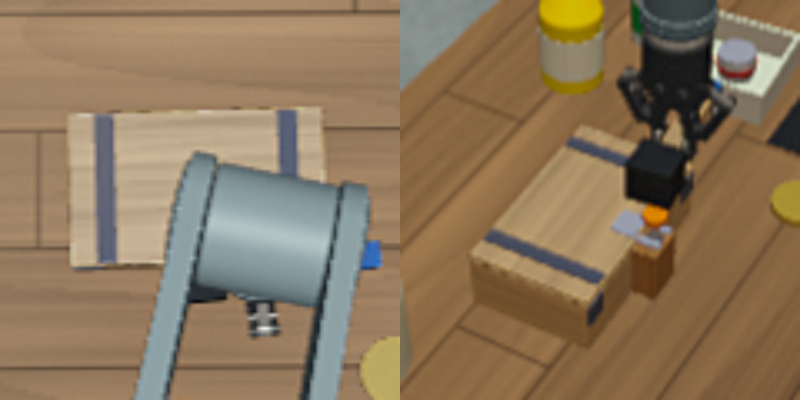

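The picture shows the mallet head level at (655,172), directly over the orange pin at (655,218). Driving it down in small steps.

```bash
python3 -m handwheel '[[[0,0,0.05,0],[0,0,0.1,0],[0,0,0.14,0],[0,0,0.16,0],[0,0,0.18,0],[0,0,0.18,0]]]' && python3 -m handwheel '[[[0,0,0.02,0],[0,0,0.04,0],[0,0,0.055,0],[0,0,0.07,0],[0,0,0.07,0],[0,0,0.07,0]]]'; python3 -c "
from h import *
o=ctrl.get_obs();print(o['torque'],o['eef_rot'])"
```

```text
time_s: 41.85
eef_pos: [0.4954, 0.0169, 0.1243]
eef_rot: [0.0, 0.673, 0.74, 0.0]
wrist_force: [0.7, 0.3, -3.4]
opening: 0.27
grasp_force: 60.1
time_s: 42.6
eef_pos: [0.4956, 0.0168, 0.1103]
eef_rot: [0.0, 0.673, 0.74, 0.0]
wrist_force: [-0.7, -0.8, 1.1]
opening: 0.273
grasp_force: 60.7
[ 0.04024373 -0.07984427  0.03239284] [3.21318586e-04 6.73076578e-01 7.39572685e-01 2.45478251e-04]
```

```bash
python3 -m handwheel '[[[0,0,0.01,0],[0,0,0.02,0],[0,0,0.02,0],[0,0,0.02,0]]]'
python3 - <<'E'
from h import *
d=shot('side');print(ctrl.get_obs()['torque'])
save(cv2.resize(d['color'][140:240,190:290],(600,600),interpolation=cv2.INTER_CUBIC),'pics/c9.png')
E
```

```text
time_s: 43.1
eef_pos: [0.4962, 0.0157, 0.1081]
eef_rot: [0.001, 0.673, 0.74, -0.0]
wrist_force: [-5.2, -4.5, 16.7]
opening: 0.268
grasp_force: 63.4
[-0.15834843  0.95949018  0.22125422]
```

View pics/c9.png

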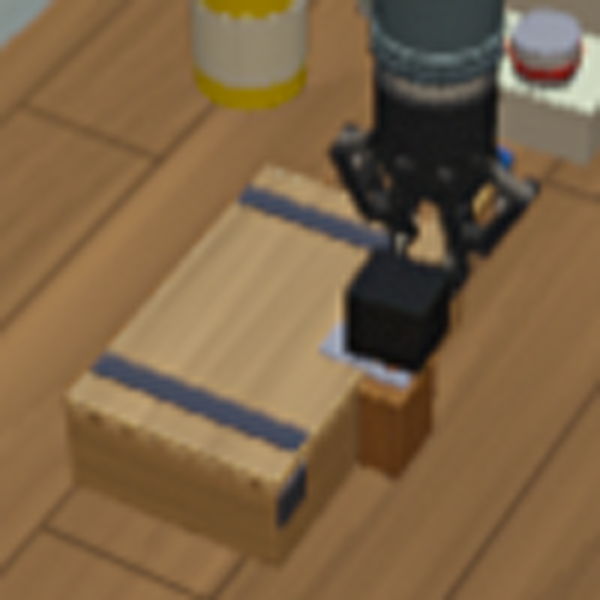

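```bash
python3 -m handwheel '[[[0,0,0.005,0],[0,0,0.01,0],[0,0,0.01,0],[0,0,0.01,0]]]'; python3 -m handwheel '[[[0,0,-0.03,0],[0,0,-0.12,0],[0,0,-0.25,0],[-0.05,0,-0.4,0],[-0.25,0,-0.4,0],[-0.5,0,-0.4,0],[-0.75,0,-0.4,0],[-1,0,-0.4,0],[-1,0,-0.4,0]]]'
python3 - <<'E'
from h import *
d=shot('side');c,P=tins();Q=cloud(d)
for w,k in((P,c),(Q,d)):
    C=k['color'].astype(int);m=(w[...,0]>.46)&(w[...,0]<.52)&(w[...,1]>.04)&(w[...,1]<.1)&(C[...,0]>180)&(C[...,2]<80)
    q=w[m]
    if len(q):print(len(q),q.mean(0),np.percentile(q[:,2],[10,50,90]))
# compare 3D predicted pixel rows: orange centroid in side
H=Q;m=(Q[...,0]>.51)&(Q[...,0]<.66)&(Q[...,1]>-.04)&(Q[...,1]<.19)&(Q[...,2]>.04)&(Q[...,2]<.2);q=Q[m];print(np.linalg.lstsq(np.c_[q[:,0]-.58,np.ones(len(q))],q[:,2],rcond=None)[0])
save(np.hstack([cv2.resize(d['color'][150:230,210:290],(400,400),interpolation=cv2.INTER_CUBIC),cv2.resize(c['color'][110:250,230:370],(400,400),interpolation=cv2.INTER_CUBIC)]),'pics/c10.png')
E
```

```text
time_s: 43.65
eef_pos: [0.4964, 0.0151, 0.1067]
eef_rot: [0.002, 0.673, 0.74, -0.001]
wrist_force: [-6.4, -6.7, 20.6]
opening: 0.272
grasp_force: 64.4
time_s: 44.78
eef_pos: [0.5136, -0.1853, 0.1833]
eef_rot: [-0.0, 0.675, 0.738, -0.0]
wrist_force: [0.2, 1.2, -2.4]
opening: 0.272
grasp_force: 60.9
comp [0.874  0.6602] ext [0.041 0.056] z 0.073
comp [0.8712 0.5611] ext [0.057 0.058] z 0.072
comp [0.7641 0.6447] ext [0.041 0.043] z 0.074
comp [ 0.7542 -0.2004] ext [0.061 0.068] z 0.069
comp [ 0.7086 -0.3314] ext [0.054 0.048] z 0.072
comp [0.6834 0.3153] ext [0.06  0.069] z 0.069
comp [0.6192 0.691 ] ext [0.072 0.047] z 0.075
comp [ 0.6291 -0.3382] ext [0.048 0.075] z 0.049
comp [0.5206 0.6928] ext [0.073 0.051] z 0.072
comp [0.4207 0.6844] ext [0.068 0.033] z 0.075
comp [0.3374 0.4161] ext [0.049 0.05 ] z 0.065
tcp [ 0.5132 -0.182   0.183 ] t 44.875 F [ 0.6  0.6 -3.7] g 60.92138886451721 0.27303337115191423
3 [0.49956918 0.0649306  0.09307437] [0.09202567 0.09370055 0.09387259]
28 [0.48709925 0.06899537 0.09477769] [0.09179635 0.09481007 0.09811011]
[-0.0049972   0.08042454]
```

View pics/c10.png

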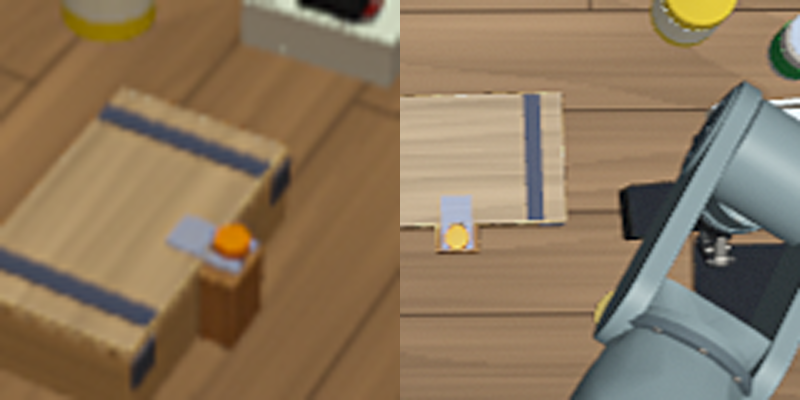

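The picture shows the lid flat and the pin head down on the hasp at (232,240), with its top at about 94 mm, so it's home. Now returning the mallet to the mat.

```bash
python3 -m handwheel '[[[-0.1,-0.2,0,0],[-0.25,-0.35,0,0],[-0.4,-0.476,0,0],[-0.595,-0.476,0,0],[-0.595,-0.476,0.2,0],[-0.595,-0.476,0.4,0],[-0.595,-0.476,0.6,0],[-0.595,-0.476,0.7,0],[-0.595,-0.476,0.76,0],[-0.595,-0.476,0.79,0]]]' && python3 -m handwheel '[[[0,0,0.01,0],[0,0,0.02,0],[0,0,0.025,0],[0,0,0.025,0]]]'
```

```text
time_s: 46.12
eef_pos: [0.4307, -0.3088, 0.0259]
eef_rot: [-0.0, 0.673, 0.74, 0.0]
wrist_force: [1.0, -0.1, -3.5]
opening: 0.271
grasp_force: 60.8
time_s: 46.62
eef_pos: [0.4306, -0.3099, 0.0216]
eef_rot: [0.0, 0.673, 0.74, -0.0]
wrist_force: [0.8, -0.3, -3.0]
opening: 0.27
grasp_force: 60.8
```

```bash
python3 -m handwheel '[[[0,0,0.005,0],[0,0,0.01,0],[0,0,0.01,0],[0,0,0.01,0]]]' && python3 -m handwheel '[[[0,0,0,0],[0,0,0,0],[0,0,0,0],[0,0,0,0],[0,0,-0.1,0],[0,0,-0.3,0],[0,0,-0.6,0],[0,0,-1,0],[0,0,-1,0]]]' 55 && python3 -m handwheel '[[[0.25,0,-0.2,0],[0.5,0,-0.2,0],[0.75,0,-0.2,0],[1,0,-0.2,0],[1,-0.2,-0.2,0],[1,-0.4,-0.2,0],[1,-0.4,-0.2,0]]]'
python3 - <<'E'
from h import *
d=shot('side');c,P=tins()
save(np.hstack([cv2.resize(d['color'][90:240,180:330],(400,400),interpolation=cv2.INTER_CUBIC),cv2.resize(c['color'][120:270,260:410],(400,400),interpolation=cv2.INTER_CUBIC)]),'pics/c11.png')
E
```

```text
time_s: 47.12
eef_pos: [0.4305, -0.3097, 0.0193]
eef_rot: [-0.0, 0.673, 0.74, 0.0]
wrist_force: [0.1, 0.1, -2.4]
opening: 0.27
grasp_force: 60.8
time_s: 48.25
eef_pos: [0.4321, -0.3115, 0.2244]
eef_rot: [0.004, 0.673, 0.74, -0.0]
wrist_force: [0.5, -0.4, 0.1]
opening: 0.642
grasp_force: 0.0
time_s: 49.12
eef_pos: [0.3303, -0.1176, 0.2584]
eef_rot: [-0.0, 0.673, 0.739, -0.0]
wrist_force: [0.6, -0.8, 0.2]
opening: 0.643
grasp_force: 0.0
comp [0.871  0.5585] ext [0.055 0.051] z 0.073
comp [0.8721 0.6605] ext [0.038 0.056] z 0.072
comp [0.854  0.7799] ext [0.031 0.032] z 0.076
comp [0.7627 0.6447] ext [0.037 0.044] z 0.075
comp [ 0.7496 -0.2005] ext [0.052 0.068] z 0.073
comp [ 0.708 -0.332] ext [0.053 0.049] z 0.071
comp [0.6868 0.315 ] ext [0.066 0.067] z 0.070
comp [0.6193 0.6904] ext [0.073 0.049] z 0.075
comp [ 0.5778 -0.3175] ext [0.05 0.05] z 0.042
comp [0.5207 0.6904] ext [0.072 0.046] z 0.074
comp [0.4207 0.6841] ext [0.068 0.035] z 0.076
comp [0.3372 0.4166] ext [0.049 0.051] z 0.065
tcp [ 0.3321 -0.1182  0.259 ] t 49.225 F [ 0.3 -0.2  1.2] g 0.0 0.6456129928660076
```

View pics/c11.png

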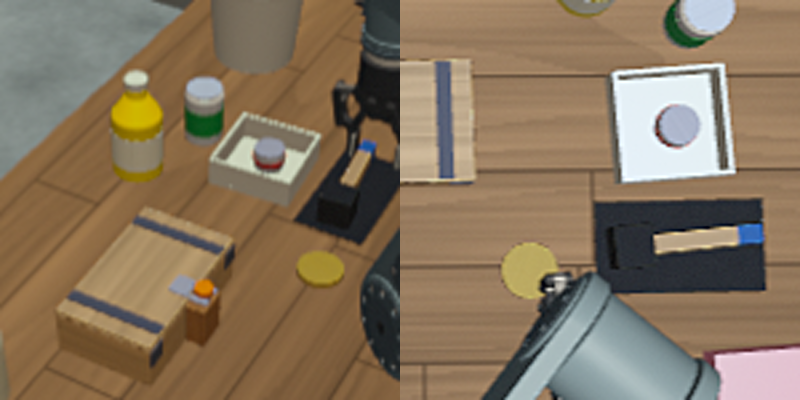

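The final picture shows the case shut and the pin down at (204,290). The mallet lies on its mat at (690,240), the spoilt tin is in the white tub at (678,125), and the arm is clear. Handing in.

```bash
python3 -c "
from bench import ctrl
print(ctrl.hand_in())"
```

```text
the job is handed in; nothing more can be done
None
```

The job is done and handed in at about 49 s: four sound tins are in the shut case, the squashed tin is in the white tub (no domed-lid tin was in view), the mallet drove the pin home (head top at about 94 mm), and the mallet is back on its mat.

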